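Put the reagent stock markers right

TASK

The three flip-over markers in the spill tray tell the storeroom which bottle places need refilling: green means a bottle stands in the place behind the marker, red means the place is empty. Two markers are wrong; push each of those over its hinge with the outside of the shut fingers until it lies flat on its other side, and leave the one that already tells the truth as it is. Be gentle with the flaps and do not pinch them, and do not lift or shift the bottles or the other things on the bench.

Things in the scene. Friction and masses are not known exactly. Their poses are not given: they have to be found in the camera images.
- spill_tray: grey low tray, 205 x 500 mm, rim 14 mm high, floor 5 mm thick, fixed; origin under its centre on the bench; its long side is its y axis. It carries the three stock places a, b and c in a row, 165 mm apart. Which place stands left, middle or right changes.
- place_a: stock place a, fixed: white base plate 150 (x) x 104 (y) x 6 mm, origin under its centre; its front looks to its own -x (to the robot), its y axis points left. At the back (x +47 mm) is a round well for one bottle; in front (x -30 mm) a post carries a sign board 64 (x) x 84 (y) mm, its top 67 mm above the origin, with the flip marker on it. The board's left half is red, its right half green, so that half plus flap always show one colour.
- well_a (a point): centre of the well floor of place a (well 40 mm inside, rim 8 mm above this point); a bottle's origin stands within 6 mm of this point sideways if the place is filled
- hinge_a (a point): middle of the hinge line of marker a, 70 mm above the place's origin; the hinge runs along the place's x axis, 60 mm long; light hinge
- edge_a (a point): middle of the free edge of flap a: a white round bead 10 mm thick and 56 mm long, 50 mm from the hinge line; moves with the flap. With the flap flat, bead is level with the hinge and overhangs the board by 13 mm, with 59 mm of free height below it, so that a finger leaning about 35 degrees can get under it from outside and raise it (a flat flap pushed level toward its hinge only jams: move upward first, then over in an arc)
- flap_a (a joint): angle of flap a (54 x 50 mm, 4.4 mm thick, 30 g): 0 = lies flat to the place's left (+y), green showing; 3.14 = lies flat to the right (-y), red showing; upright between. It drops back to the side it leans to, softly (damped hinge), within about 3 s once it leans 10 degrees past upright.
- place_b: stock place b, fixed: white base plate 150 (x) x 104 (y) x 6 mm, origin under its centre; its front looks to its own -x (to the robot), its y axis points left. At the back (x +47 mm) is a round well for one bottle; in front (x -30 mm) a post carries a sign board 64 (x) x 84 (y) mm, its top 67 mm above the origin, with the flip marker on it. The board's left half is red, its right half green, so that half plus flap always show one colour.
- well_b (a point): centre of the well floor of place b (well 40 mm inside, rim 8 mm above this point); a bottle's origin stands within 6 mm of this point sideways if the place is filled
- hinge_b (a point): middle of the hinge line of marker b, 70 mm above the place's origin; the hinge runs along the place's x axis, 60 mm long; light hinge
- edge_b (a point): middle of the free edge of flap b: a white round bead 10 mm thick and 56 mm long, 50 mm from the hinge line; moves with the flap. With the flap flat, bead is level with the hinge and overhangs the board by 13 mm, with 59 mm of free height below it, so that a finger leaning about 35 degrees can get under it from outside and raise it (a flat flap pushed level toward its hinge only jams: move upward first, then over in an arc)
- flap_b (a joint): angle of flap b (54 x 50 mm, 4.4 mm thick, 30 g): 0 = lies flat to the place's left (+y), green showing; 3.14 = lies flat to the right (-y), red showing; upright between. It drops back to the side it leans to, softly (damped hinge), within about 3 s once it leans 10 degrees past upright.
- place_c: stock place c, fixed: white base plate 150 (x) x 104 (y) x 6 mm, origin under its centre; its front looks to its own -x (to the robot), its y axis points left. At the back (x +47 mm) is a round well for one bottle; in front (x -30 mm) a post carries a sign board 64 (x) x 84 (y) mm, its top 67 mm above the origin, with the flip marker on it. The board's left half is red, its right half green, so that half plus flap always show one colour.
- well_c (a point): centre of the well floor of place c (well 40 mm inside, rim 8 mm above this point); a bottle's origin stands within 6 mm of this point sideways if the place is filled
- hinge_c (a point): middle of the hinge line of marker c, 70 mm above the place's origin; the hinge runs along the place's x axis, 60 mm long; light hinge
- edge_c (a point): middle of the free edge of flap c: a white round bead 10 mm thick and 56 mm long, 50 mm from the hinge line; moves with the flap. With the flap flat, bead is level with the hinge and overhangs the board by 13 mm, with 59 mm of free height below it, so that a finger leaning about 35 degrees can get under it from outside and raise it (a flat flap pushed level toward its hinge only jams: move upward first, then over in an arc)
- flap_c (a joint): angle of flap c (54 x 50 mm, 4.4 mm thick, 30 g): 0 = lies flat to the place's left (+y), green showing; 3.14 = lies flat to the right (-y), red showing; upright between. It drops back to the side it leans to, softly (damped hinge), within about 3 s once it leans 10 degrees past upright.
- bottle_1: white reagent bottle with a blue screw cap, 38 mm across and 52 mm high, loose in the well of one place; origin at the centre of its underside
- bottle_2: white reagent bottle with a blue screw cap, 38 mm across and 52 mm high, loose in the well of one place; origin at the centre of its underside
- dropper: small white dropper bottle, 32 x 32 x 76 mm, loose behind the tray; origin at the centre of its underside; bystander
- lab_timer: white lab timer, 24 x 66 x 62 mm, standing loose behind the tray; origin at the centre of its underside; bystander
- petri_low: clear petri dish, 91 mm across, 15 mm high, loose behind the tray; origin at the centre of its underside; bystander
- vial_1: sample vial with a white cap, 23 mm across, 46 mm high, standing loose on the tray floor near its rear edge, between two places; origin at the centre of its underside; bystander
- vial_2: sample vial with a red cap, 23 mm across, 46 mm high, standing loose on the tray floor near its rear edge, between two places; origin at the centre of its underside; bystander

How it is judged:
By the outcome, as a careful person would: the job done as asked, in the order asked, and still so for the second after the job is handed in, with the robot touching nothing.
It also fails if it takes over 58 s, if anything falls off the work surface, if the arm or the gripper's body presses on something with over 40 N, if the wrist force passes 120 N, or if a joint passes its speed limit or range.

ROBOT

A 6-joint arm with a two-finger parallel gripper is mounted at the origin on a cart in front of the work surface, level with it; the furniture and walls round the work are solid. World frame = base frame: x ahead of the robot, y to its left, z up, the work surface at z = 0. Lengths are in mm, angles in rad, forces in N, time in s.
With the tool pointing down it reaches from about 350 to 775 mm from the base axis. Payload 7.3 kg.
Tool frame: the origin (TCP) lies midway between the tips of the shut fingers; the grasp point (between the pads) lies 19 mm behind it; z points along the fingers, y is the line along which they close (so a half turn about z gives the same grasp; the last joint's range is limited). The gripper opens to 92 mm and grips with 3 to 60 N. Pads are 19 mm wide; open, the fingers measure 130 mm over their backs; the gripper's body (75 mm by 190 mm) begins 47 mm behind the grasp point.
Start: joints at [1.151, 0.342, 1.524, -0, 1.275, -0.146], TCP at [141.94, 505.468, 226.741] pointing down, gripper open.
Joint ranges: [-2.53, 2.53], [-0.77, 2.02], [0.04, 2.7], [-1, 4.14], [0.28, 2.66], [-3.11, 3.11]. Speed limits (rad/s): [2.57, 2.57, 3.14, 3.14, 3.14, 3.14].

INTERFACE

Orientations are given as [roll, pitch, yaw] about the fixed x, y, z axes, in that order (R = Rz(yaw) Ry(pitch) Rx(roll)).
In Python, from plant import bot gives the robot as it stands.
- The arm moves only by the tool jog_arm, never from a script. Its arguments are lists of equal length, an entry for each row: "dp": the shift along the tool's x, y, z in m, a list of three; "twist": the turn about the tool's z in degrees. A call has 1 to 10 rows; each row shifts and turns the commanded pose from where the row before left it, along the tool's axes as they then stand; what a row does not reach is not made up. A row lasts 1/8 s, in which the tool goes at most 62.5 mm and 10.7 degrees, less where a joint would pass 70% of its speed; a pose out of reach is approached as far as the arm can. A call is refused whole if a number of a shift passes 0.0625 or a number of a turn 10.7, either way. A call with a gripper value outside its range is refused whole. "jaw" is the finger opening in m, from 0 to 0.0918, set as the call begins (left out, the last holds). The fingers move at their own pace and stop on an object; the grip force is fixed at half the most. Time passes only in rows, so rows that do not move let the fingers close. It gives the time, the measured TCP pose, the force, the opening and the grip force at its end, in the units of the state.
- bot.get_obs(): the state, without advancing time (a new reading comes with each control period).
- bot.capture(name): name is "side" or "top" or "wrist"; returns the picture (400x640x3 uint8, blue, green, red); there is no depth.
- bot.camera_params(name): a dict with "fx", "fy", "cx", "cy" (pixels), "k1" (the pictures are not rectified: a ray, as slopes to the right and down, at radius r is drawn at 1 + k1 r^2 times it, then the intrinsics apply), "R" (3x3) and "t" (3): a world point X has camera coordinates R X + t. Camera axes: x right, y down, z forward; pixel columns grow to the right and rows downward; lengths in mm; the calibration is good to about 2 mm. A picture is of the moment at which its call begins: read the wrist's pose just before it. camera_params takes no time and is no camera call; for the wrist camera it gives the pose at the moment of the call.
- bot.close_job(): hands the job in; it is judged then, once.
Trained networks look in the newest picture that a camera, given by its name, has taken for a name from the list of things; names that differ only in an ending like _2 or _b are one class to them, and where a whole thing is asked for, a point or a joint stands for the part that bears it (a point fixed in the world has none). Each returns a list of dicts, best first, with "confidence" (0 to 1); they miss things now and then, are a little off and sometimes report something else, mostly with a low value. They report only what shows in the picture. A call takes as long as a camera call.
- bot.find_in(camera, label): "bbox" ([centre column, centre row, width, height] in pixels, round what is visible of it).
- bot.masks_of(camera, label): "pixels" (400x640 bool, what is visible of it) and "bbox" ([centre column, centre row, width, height] in pixels, round what is visible of it).
The state is a dict: "time": time; "joint_positions": joint angles; "dq": joint speeds; "tau": joint torques, N m; "tool_pos": TCP position; "tcp_rot": TCP orientation; "contact_force": force on the tool from outside, world axes, zero at the start; "moment": the same for the moment, N m; "grip_width": finger opening in mm; "finger_force": force on a finger pad.
Only numpy, scipy, OpenCV 4.12 (cv2) and the standard library are available. Lean on these libraries where they do the work, as an engineer would, in place of code of your own. Each camera call takes 0.05 s, during which the arm holds its last target. There are 200 camera calls.

## Working session

There is one attempt and no reset: what is moved stays moved. The work goes in short steps, Python scripts to look and compute and a tool call to move; the robot and the scene stay as the last step left them, time stands still between calls to the robot, and variables do not carry over. Pictures are saved under pics/ and viewed, at most 10 in all, crops included, and the job is handed in when it is done.

Besides the shell and the picture viewer there is one more tool, called after ">>>" by a JSON object that holds its "fn" and its "kwargs", one argument or row to a line. jog_arm: Moves the arm, as the interface text tells. Its arguments: {"type":"object","properties":{"dp":{"type":"array"},"twist":{"type":"array"},"jaw":{"type":"number"}},"required":["dp","twist"]}

```bash
mkdir -p pics; ls; python3 - <<'E'
from plant import bot
import cv2
for n in ("top","side"):
    cv2.imwrite(f"pics/{n}0.png",bot.capture(n))
    p=bot.camera_params(n); print(n,{k:(v.tolist() if hasattr(v,'tolist') else v) for k,v in p.items()})
    for l in ("spill_tray","place_a","flap_a","edge_a","bottle_1","well_a","vial_1"):
        print(n,l,[(round(d["confidence"],2),[round(float(x)) for x in d["bbox"]]) for d in bot.find_in(n,l)])
o=bot.get_obs(); print(o)
E
```

```text
pics
top {'fx': 436.7766572286867, 'fy': 436.7766572286867, 'cx': 312.28694703612933, 'cy': 201.813077246578, 'k1': -0.10892168038804603, 'R': [[0.041615807194715394, -0.9991198500073419, 0.005258318442084531], [-0.9769844851136631, -0.041794696582143916, -0.2091758092724807], [0.20921147300930446, 0.0035677246127785237, -0.9778639122609876]], 't': [-20.04660443095736, 648.9721283548859, 997.4005810302828]}
top spill_tray [(0.56, [347, 261, 204, 113])]
top place_a [(0.95, [415, 269, 46, 68]), (0.86, [287, 247, 50, 66]), (0.8, [350, 259, 50, 65])]
top flap_a [(0.76, [409, 279, 24, 23]), (0.69, [294, 259, 30, 26]), (0.66, [339, 266, 26, 26]), (0.61, [288, 230, 16, 14]), (0.47, [286, 248, 50, 67])]
top edge_a [(0.97, [293, 258, 27, 26]), (0.92, [341, 266, 26, 23]), (0.65, [408, 278, 29, 26])]
top bottle_1 [(0.56, [287, 229, 14, 16]), (0.31, [415, 271, 44, 64])]
top well_a [(0.64, [350, 259, 53, 68]), (0.56, [284, 251, 50, 62]), (0.55, [414, 270, 53, 65])]
top vial_1 [(0.58, [321, 224, 8, 8]), (0.44, [385, 238, 12, 6]), (0.34, [349, 259, 50, 62])]
side {'fx': 430.51860999570414, 'fy': 43
[... 955 characters left out ...]
, 267, 89, 82])]
{'time': 0.8, 'joint_positions': array([ 1.15102504e+00,  3.41964653e-01,  1.52410128e+00, -9.00226866e-06,
        1.27541605e+00, -1.45986301e-01]), 'dq': array([ 0.00291062, -0.00023982, -0.00100738,  0.00075309, -0.00068663,
       -0.00058412]), 'tau': array([-6.50416696e-04, -4.31075478e+01, -2.44476271e+01,  7.18693226e-02,
        4.82124067e-02,  3.52576387e-05]), 'tool_pos': array([141.92769187, 505.46506674, 226.75842128]), 'tcp_rot': array([3.14148441e+00, 2.46212523e-05, 2.86781029e+00]), 'contact_force': array([-1.01568372,  0.16884101, -0.41600128]), 'moment': array([ 0.02591653,  0.00508302, -0.00081537]), 'finger_force': 0.0, 'grip_width': 91.63058313374974}
```

```bash
python3 - <<'E'
import cv2,numpy as np
a=cv2.imread("pics/top0.png")[180:340,230:460];b=cv2.imread("pics/side0.png")[170:410,180:400]
cv2.imwrite("pics/c0.png",cv2.resize(a,None,fx=3.4,fy=3.4,interpolation=cv2.INTER_CUBIC))
cv2.imwrite("pics/c1.png",cv2.resize(b,None,fx=2.5,fy=2.5,interpolation=cv2.INTER_CUBIC))
E
```

```text
(no output)
```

View pics/c0.png

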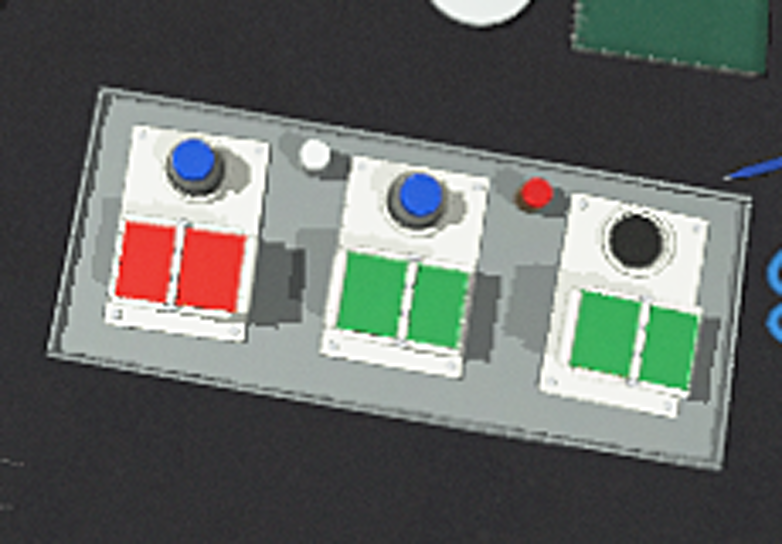

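View pics/c1.png

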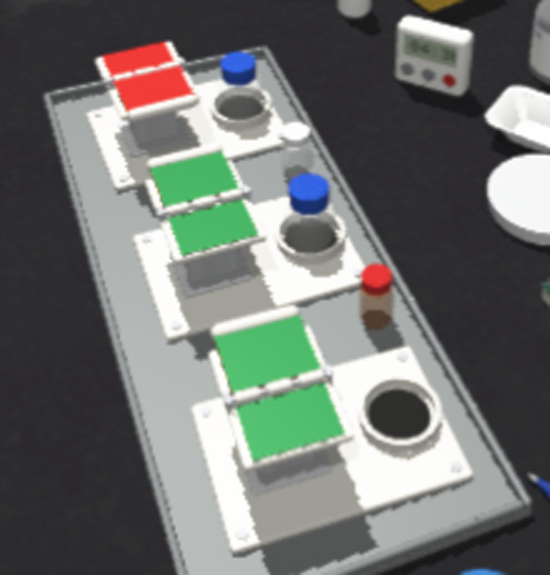

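The top view shows, from left to right:
- **Left place:** blue cap at crop (193,160), red marker. Wrong.
- **Middle place:** blue cap at (420,193), green marker. Right.
- **Right place:** empty well at (637,240), green marker. Wrong.

The side view agrees. So the left flap goes from right to left, and the right flap from left to right.

```bash
cat > h.py <<'E'
import numpy as np,cv2
from plant import bot
def ray(n,uv,z,p=None):
    p=p or bot.camera_params(n);R=np.array(p["R"]);t=np.array(p["t"])
    d=np.array([(uv[0]-p["cx"])/p["fx"],(uv[1]-p["cy"])/p["fy"]]);s=d.copy()
    for _ in range(20): s=d/(1+p["k1"]*(s@s))
    w=R.T@np.array([s[0],s[1],1]);c=-R.T@t
    return (c+w*(z-c[2])/w[2])
E
python3 - <<'E'
from h import *
T=lambda x,y:(230+(x+.5)/3.4-.5,180+(y+.5)/3.4-.5)
S=lambda x,y:(180+(x+.5)/2.5-.5,170+(y+.5)/2.5-.5)
c=np.array([ray("top",T(*q),14)[:2] for q in [(102,89),(750,198),(719,468),(48,355)]])
print("corners",c.round(),"ctr",c.mean(0).round(1))
e=c[0]-c[1];e2=c[3]-c[2];f=c[0]-c[3];f2=c[1]-c[2]
print([np.degrees(np.arctan2(*v[::-1])).round(1) for v in(e,e2,f,f2)],[np.hypot(*v).round() for v in(e,e2,f,f2)])
for nm,q in dict(hL=[(181,226),(171,306)],hM=[(411,259),(402,342)],hR=[(645,305),(633,385)],beadL=[(247,238),(239,312)],beadM=[(345,253),(335,335)],beadR=[(573,290),(564,370)]).items():
    P=[ray("top",T(*k),75)[:2] for k in q];print("top",nm,np.mean(P,0).round(1),np.degrees(np.arctan2(*(P[0]-P[1])[::-1])).round(1),np.hypot(*(P[0]-P[1])).round())
for nm,q in dict(hL=[(113,82),(183,66)],hM=[(165,222),(248,200)],hR=[(228,400),(329,370)],beadR=[(216,332),(296,310)]).items():
    P=[ray("side",S(*k),77)[:2] for k in q];print("side",nm,np.mean(P,0).round(1),np.degrees(np.arctan2(*(P[1]-P[0])[::-1])).round(1))
E
```

```text
corners [[ 645.  142.]
 [ 582. -349.]
 [ 382. -323.]
 [ 445.  169.]] ctr [513.4 -90.4]
[np.float64(82.7), np.float64(82.7), np.float64(-7.6), np.float64(-7.3)] [np.float64(495.0), np.float64(496.0), np.float64(201.0), np.float64(201.0)]
top hL [509.4  74.6] -4.0 56.0
top hM [492.2 -86.3] -4.7 58.0
top hR [ 467.3 -249.1] -8.6 56.0
top beadL [505.1  27.8] -3.5 52.0
top beadM [494.8 -40.1] -5.0 57.0
top beadR [ 476.  -199.6] -6.0 56.0
side hL [509.9  65. ] -6.1
side hM [ 489.7 -100.8] -6.8
side hR [ 469.8 -252.1] -8.4
side beadR [ 478.4 -203.4] -8.6
```

>>> {"fn": "jog_arm", "kwargs": {
  "dp": [
    [0,0,0],
    [-0.02,-0.022,0],
    [-0.035,-0.0384,0],
    [-0.035,-0.0384,0],
    [-0.035,-0.0384,0],
    [-0.035,-0.0384,0],
    [-0.035,-0.0384,0],
    [-0.035,-0.0384,0],
    [-0.035,-0.0384,0],
    [-0.035,-0.0384,0]
  ],
  "twist": [-8.3,0,0,0,0,0,0,0,0,0],
  "jaw": 0
}}

```text
time: 2.05
tool_pos: [398.0, 138.9, 227.0]
tcp_rot: [3.141, 0.001, 3.012]
contact_force: [0.9, 0.9, 0.3]
grip_width: 0.9
finger_force: 0.0
```

>>> {"fn": "jog_arm", "kwargs": {
  "dp": [
    [-0.035,-0.0384,0],
    [-0.035,-0.0384,0],
    [-0.03,-0.034,0],
    [-0.02,-0.02,0],
    [0,0,0.02],
    [0,0,0.02],
    [0,0,0]
  ],
  "twist": [0,0,0,0,0,0,0]
}}

```text
time: 2.92
tool_pos: [498.4, -4.7, 185.6]
tcp_rot: [3.141, -0.003, 3.012]
contact_force: [-0.7, -0.1, -0.1]
grip_width: 0.4
finger_force: 0.0
```

```bash
python3 - <<'E'
from h import *
p=bot.camera_params("wrist");im=bot.capture("wrist");o=bot.get_obs();print(o["tool_pos"],o["tcp_rot"],p)
cv2.imwrite("pics/w1.png",im)
E
```

```text
[499.1548749   -4.71264371 186.65146313] [ 3.14146988e+00 -9.01395620e-04  3.01260760e+00] {'fx': 353.8204845928319, 'fy': 353.8204845928319, 'cx': 322.1992372918653, 'cy': 203.47022757747743, 'k1': -0.008835830164115687, 'R': array([[ 1.30285169e-01,  9.91476421e-01,  5.29967309e-04],
       [ 9.58823134e-01, -1.26130371e-01,  2.54458890e-01],
       [ 2.52356834e-01, -3.26440745e-02, -9.67083447e-01]]), 't': array([ -60.89698021, -499.62926071,  223.09268631])}
```

View pics/w1.png

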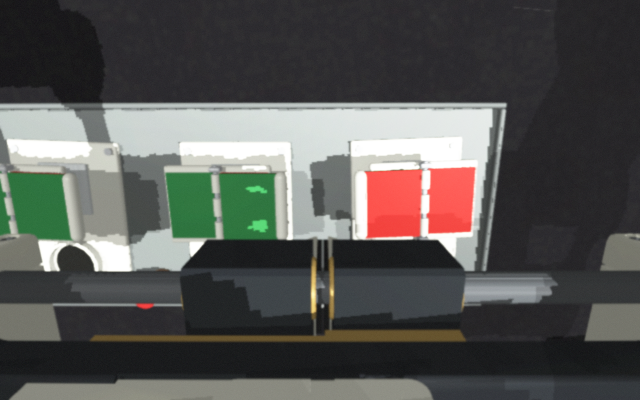

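The wrist view shows the left (red) flap's bead with its outer edge at column 356, rows 172–238. The middle flap's bead has its outer edge at column 287. The shut fingers sit in between, at row 240.

```bash
python3 - <<'E'
from h import *
p=bot.camera_params("wrist");tp=bot.get_obs()["tool_pos"]
a=np.radians(-7.4);X=np.array([np.cos(a),np.sin(a)]);Y=np.array([-X[1],X[0]])
for n,q in dict(beadL=[(356,172),(356,238)],hL=[(425,165),(426,236)],Lout=[(476,163),(474,235)],beadM=[(287,172),(287,238)],hM=[(217,170),(217,240)],beadR=[(76,172),(83,238)]).items():
    P=[ray("wrist",k,75,p)[:2] for k in q];m=np.mean(P,0);print(n,m.round(1),"rel tool",((m-tp[:2])@X).round(1),((m-tp[:2])@Y).round(1),np.degrees(np.arctan2(*(P[0]-P[1])[::-1])).round(1))
E
```

```text
beadL [507.2  21.7] rel tool 4.6 27.2 173.9
hL [510.8  76.2] rel tool 1.1 81.7 177.6
Lout [514.6 114.9] rel tool -0.1 120.6 177.3
beadM [500.1 -32.2] rel tool 4.5 -27.2 171.1
hM [493. -87.] rel tool 4.5 -82.4 168.2
beadR [ 478.8 -194.9] rel tool 4.3 -191.3 168.3
```

>>> {"fn": "jog_arm", "kwargs": {
  "dp": [
    [-0.003,0,0.03],
    [0,0,0.04],
    [0,0,0.04],
    [0,0,0.025],
    [0,0,0.007],
    [0,0.003,0],
    [0,0.003,0],
    [0,0,0]
  ],
  "twist": [0,0,0,0,0,0,0,0]
}}

```text
time: 3.98
tool_pos: [503.8, 1.1, 45.8]
tcp_rot: [3.142, 0.002, 3.013]
contact_force: [0.1, -0.5, 0.1]
grip_width: 0.3
finger_force: 0.0
```

>>> {"fn": "jog_arm", "kwargs": {
  "dp": [
    [0,0.001,0],
    [0,0.001,0],
    [0,0.0005,0],
    [0,0,0]
  ],
  "twist": [0,0,0,0]
}}

```text
time: 4.47
tool_pos: [503.7, 1.6, 45.3]
tcp_rot: [-3.139, 0.001, 3.013]
contact_force: [-1.5, -9.5, 5.6]
grip_width: 0.5
finger_force: 5.1
```

>>> {"fn": "jog_arm", "kwargs": {
  "dp": [
    [0,0,-0.002],
    [0,0.0001,-0.003],
    [0,0.0003,-0.003],
    [0,0.0005,-0.003],
    [0,0.0007,-0.003]
  ],
  "twist": [0,0,0,0,0]
}}

```text
time: 5.1
tool_pos: [503.8, 3.3, 59.2]
tcp_rot: [-3.139, 0.001, 3.013]
contact_force: [-0.3, -9.4, 2.3]
grip_width: 0.6
finger_force: 4.7
```

```bash
python3 - <<'E'
from h import *
im=bot.capture("side")[150:300,180:360]
cv2.imwrite("pics/s1.png",cv2.resize(im,None,fx=4,fy=4,interpolation=cv2.INTER_CUBIC));print(bot.get_obs()["contact_force"])
E
```

```text
[-1.9926659  -9.44873521  2.39031734]
```

View pics/s1.png

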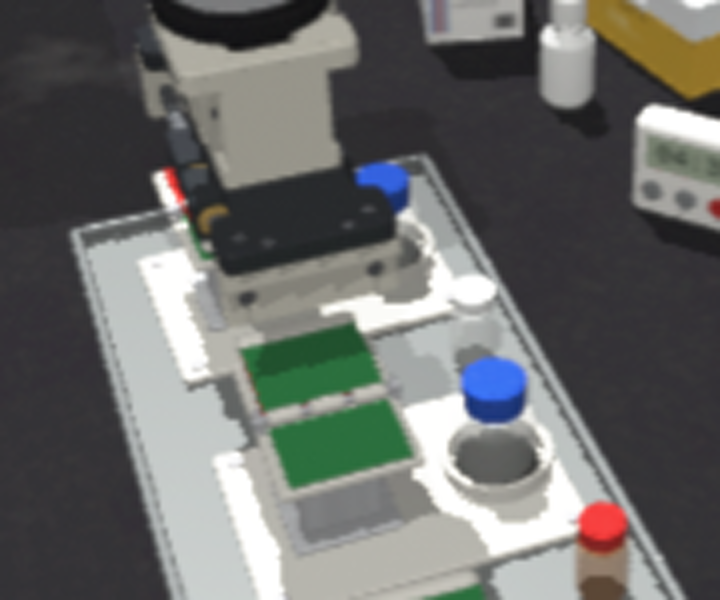

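The side view shows the board's green half appearing at (205,240) under the left flap, so the flap is rising. I'll keep following the arc.

>>> {"fn": "jog_arm", "kwargs": {
  "dp": [
    [0,0.0008,-0.003],
    [0,0.0012,-0.003],
    [0,0.002,-0.004],
    [0,0.0027,-0.004],
    [0,0.0033,-0.004],
    [0,0.0045,-0.004]
  ],
  "twist": [0,0,0,0,0,0]
}}

```text
time: 5.9
tool_pos: [505.7, 16.4, 82.2]
tcp_rot: [-3.137, 0.002, 3.013]
contact_force: [-0.4, -2.5, 2.1]
grip_width: 0.4
finger_force: 1.4
```

>>> {"fn": "jog_arm", "kwargs": {
  "dp": [
    [0,0.005,-0.004],
    [0,0.006,-0.004],
    [0,0.006,-0.004],
    [0,0.006,-0.002],
    [0,0.006,0],
    [0,0.006,0],
    [0,0.006,0],
    [0,0.005,0]
  ],
  "twist": [0,0,0,0,0,0,0,0]
}}

```text
time: 6.9
tool_pos: [511.4, 65.3, 94.6]
tcp_rot: [3.142, -0.0, 3.013]
contact_force: [-0.8, -0.2, 0.2]
grip_width: 0.9
finger_force: 0.1
```

>>> {"fn": "jog_arm", "kwargs": {
  "dp": [
    [0,0.005,0],
    [0,0.005,0],
    [0,0.003,0],
    [0,0,0],
    [0,-0.01,-0.004],
    [0,-0.03,-0.02],
    [0,-0.04,-0.04],
    [0,-0.04,-0.03],
    [0,-0.04,0]
  ],
  "twist": [0,0,0,0,0,0,0,0,0]
}}

```text
time: 8.02
tool_pos: [493.3, -83.2, 191.6]
tcp_rot: [-3.14, 0.006, 3.012]
contact_force: [-0.3, -0.6, -0.5]
grip_width: 0.4
finger_force: 0.0
```

>>> {"fn": "jog_arm", "kwargs": {
  "dp": [
    [0,-0.04,0],
    [0,-0.03,0],
    [0,-0.01,0],
    [0,0,0],
    [0,0,0]
  ],
  "twist": [0,0,0,0,0]
}}

```text
time: 8.65
tool_pos: [482.2, -159.3, 188.7]
tcp_rot: [3.141, -0.0, 3.013]
contact_force: [-0.6, 0.2, 0.1]
grip_width: 0.5
finger_force: 0.0
```

```bash
python3 - <<'E'
from h import *
p=bot.camera_params("wrist");im=bot.capture("wrist");o=bot.get_obs();print(o["tool_pos"],o["tcp_rot"])
cv2.imwrite("pics/w2.png",im)
E
```

```text
[ 482.25701555 -159.18576385  188.70754186] [ 3.14120629e+00 -1.01755051e-04  3.01387059e+00]
```

View pics/w2.png

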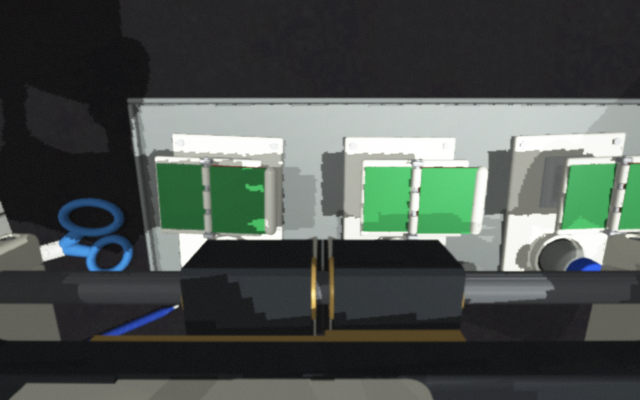

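The left marker now shows green. The right flap's bead has its outer edge at about column 281, rows 168–235.

```bash
python3 - <<'E'
from h import *
p=bot.camera_params("wrist");tp=bot.get_obs()["tool_pos"]
a=np.radians(-7.4);X=np.array([np.cos(a),np.sin(a)]);Y=np.array([-X[1],X[0]])
for n,q in dict(beadR=[(280,168),(276,235)],hR=[(207,160),(207,233)]).items():
    P=[ray("wrist",k,75,p)[:2] for k in q];m=np.mean(P,0);print(n,m.round(1),"rel tool",((m-tp[:2])@X).round(1),((m-tp[:2])@Y).round(1))
E
```

```text
beadR [ 480.2 -193.7] rel tool 2.4 -34.5
hR [ 469.  -248.6] rel tool -1.6 -90.4
```

>>> {"fn": "jog_arm", "kwargs": {
  "dp": [
    [0,-0.007,0.03],
    [0,0,0.04],
    [0,0,0.04],
    [0,0,0.025],
    [0,0,0.009],
    [0,-0.003,0],
    [0,-0.003,0],
    [0,-0.001,0],
    [0,0,0]
  ],
  "twist": [0,0,0,0,0,0,0,0,0]
}}

```text
time: 9.82
tool_pos: [480.6, -174.4, 45.3]
tcp_rot: [-3.141, 0.001, 3.012]
contact_force: [0.4, -0.5, 0.2]
grip_width: 0.7
finger_force: 0.0
```

>>> {"fn": "jog_arm", "kwargs": {
  "dp": [
    [0,-0.001,0],
    [0,-0.001,0],
    [0,-0.0005,0],
    [0,0,0]
  ],
  "twist": [0,0,0,0]
}}

```text
time: 10.32
tool_pos: [480.0, -176.6, 44.7]
tcp_rot: [3.141, -0.0, 3.013]
contact_force: [0.0, -0.0, 0.0]
grip_width: 0.7
finger_force: 0.0
```

>>> {"fn": "jog_arm", "kwargs": {
  "dp": [
    [0,-0.001,0],
    [0,-0.0005,0],
    [0,0,0]
  ],
  "twist": [0,0,0]
}}

```text
time: 10.7
tool_pos: [479.9, -177.0, 44.6]
tcp_rot: [3.14, -0.0, 3.012]
contact_force: [1.1, 5.0, 0.8]
grip_width: 0.4
finger_force: 2.9
```

Contact at 5 N. Same arc, mirrored.

>>> {"fn": "jog_arm", "kwargs": {
  "dp": [
    [0,-0.0003,-0.002],
    [0,-0.0002,-0.003],
    [0,-0.0003,-0.003],
    [0,-0.0005,-0.003],
    [0,-0.0007,-0.003]
  ],
  "twist": [0,0,0,0,0]
}}

```text
time: 11.32
tool_pos: [479.5, -178.8, 58.7]
tcp_rot: [3.14, -0.001, 3.013]
contact_force: [2.3, 6.4, 2.1]
grip_width: 0.7
finger_force: 3.3
```

>>> {"fn": "jog_arm", "kwargs": {
  "dp": [
    [0,-0.0008,-0.003],
    [0,-0.0012,-0.003],
    [0,-0.002,-0.004],
    [0,-0.0027,-0.004],
    [0,-0.0033,-0.004],
    [0,-0.0045,-0.004]
  ],
  "twist": [0,0,0,0,0,0]
}}

```text
time: 12.08
tool_pos: [477.8, -191.4, 81.5]
tcp_rot: [3.137, -0.001, 3.013]
contact_force: [-0.8, 3.0, 3.0]
grip_width: 0.5
finger_force: 1.4
```

>>> {"fn": "jog_arm", "kwargs": {
  "dp": [
    [0,-0.005,-0.004],
    [0,-0.006,-0.004],
    [0,-0.006,-0.004],
    [0,-0.006,-0.002],
    [0,-0.006,0],
    [0,-0.006,0],
    [0,-0.006,0],
    [0,-0.005,0]
  ],
  "twist": [0,0,0,0,0,0,0,0]
}}

```text
time: 13.08
tool_pos: [471.7, -240.4, 94.6]
tcp_rot: [3.141, -0.0, 3.012]
contact_force: [0.6, 0.6, -0.0]
grip_width: 0.4
finger_force: 0.1
```

>>> {"fn": "jog_arm", "kwargs": {
  "dp": [
    [0,-0.005,0],
    [0,-0.005,0],
    [0,-0.004,0],
    [0,0,0],
    [0,0.01,-0.004],
    [0,0.03,-0.02],
    [0,0.04,-0.04],
    [0,0.04,-0.03],
    [0,0,-0.02],
    [0,0,0]
  ],
  "twist": [0,0,0,0,0,0,0,0,0,0]
}}

```text
time: 14.32
tool_pos: [486.3, -134.1, 210.3]
tcp_rot: [-3.141, 0.004, 3.014]
contact_force: [0.4, 0.7, 0.2]
grip_width: 0.2
finger_force: 0.0
```

>>> {"fn": "jog_arm", "kwargs": {
  "dp": [
    [0,0.04,-0.02],
    [0,0.04,0],
    [0,0.04,0],
    [0,0,0],
    [0,0,0],
    [0,0,0],
    [0,0,0],
    [0,0,0],
    [0,0,0],
    [0,0,0]
  ],
  "twist": [0,0,0,0,0,0,0,0,0,0]
}}

```text
time: 15.58
tool_pos: [500.9, -16.0, 228.7]
tcp_rot: [3.142, 0.0, 3.013]
contact_force: [-0.2, -0.6, 0.3]
grip_width: 0.3
finger_force: 0.0
```

>>> {"fn": "jog_arm", "kwargs": {
  "dp": [
    [0,0,0],
    [0,0,0],
    [0,0,0],
    [0,0,0],
    [0,0,0],
    [0,0,0],
    [0,0,0],
    [0,0,0],
    [0,0,0],
    [0,0,0]
  ],
  "twist": [0,0,0,0,0,0,0,0,0,0]
}}

```text
time: 16.82
tool_pos: [500.9, -15.9, 228.7]
tcp_rot: [3.142, 0.0, 3.013]
contact_force: [0.6, -0.5, 0.3]
grip_width: 0.4
finger_force: 0.0
```

```bash
python3 - <<'E'
from h import *
a=bot.capture("side")[140:400,180:400];b=bot.capture("wrist")
print(bot.get_obs()["tool_pos"])
cv2.imwrite("pics/f.png",np.vstack([cv2.resize(a,(330,390)),cv2.resize(b[:260],(330,134))]))
E
```

```text
[500.88157354 -15.92494731 228.70009363]
```

View pics/f.png

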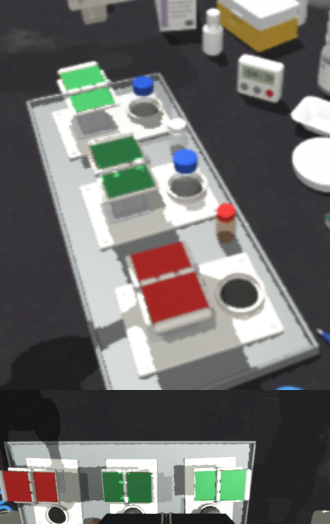

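The left and middle places show green with bottles, and the right place shows red and is empty. All the flaps lie flat and nothing else has moved.

```bash
python3 -c "
from plant import bot
print(bot.close_job())"
```

```text
the job is handed in; nothing more can be done
None
```

I flipped the two wrong markers, left to green and right to red; both lie flat in the last pictures. The middle one stayed as it was, and I handed the job in at about 17 s.

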